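# Load the bar caddy for the espresso machine

## Task

Load the walnut bar caddy for the shift: the wood-handled tamper in the black rubber seat, the steel cocoa shaker in the blue well, the shot glass in the cork seat, and the purple group-head brush, bristles down, lengthways in the white trough, each fully down in its recess, upright and let go. The spice jar with the red cap and the smaller black-handled tamper do not belong in it: leave them standing where they are.

Things in the scene. Friction and masses are not known exactly. Their poses are not given: they have to be found in the camera images.
- wood_tamper: Loose espresso tamper with a brown wooden grip, upright: steel base 58 mm across and 25 mm high, above it the grip, about 35 mm across at its widest, to 90 mm over the underside; 0.34 to 0.5 kg. Origin: centre of the underside, z up. Grasp the grip from above, about 60 mm over the underside.
- brush: Loose group-head cleaning brush, an oval purple back with bristles below, lying bristles down: 30 mm wide (x), 86 mm long (y), 22 mm high, ends rounded; 70 g. Origin: centre of the underside, z up. Grasp across its width (x).
- shot_glass: Loose clear shot glass, upright, open at the top: 61 mm high, 38 mm across at the foot widening to 48 mm at the rim; 70 g. Origin: centre of the underside, z up.
- shaker: Loose brushed-steel cocoa shaker, an upright round can with a domed steel top: 43 mm across, 92 mm high; 0.1 to 0.2 kg. Origin: centre of the underside, z up.
- spice_jar: Look-alike of the shaker that stays where it is: loose spice jar with a red cap and a label, 45 mm across, 106 mm high. Origin: centre of the underside, z up.
- black_tamper: Look-alike of the wood-handled tamper that stays where it is: a smaller loose tamper, steel base 49 mm across, black plastic grip 35 mm across at its widest, 77 mm high. Origin: centre of the underside, z up.
- rubber_seat: Fixed insert block, 100 x 100 x 26 mm, one of four standing 2 by 2, 106 mm apart, in a walnut tray. Origin: centre of its underside, 6 mm over the counter; turned like the tray. Tray fixed, 232 mm square, walls 9 mm thick, 36 mm high. Black rubber with a grey recess floor; a round recess, 68 mm across and 10 mm deep (floor 16 mm over the origin), edge bevelled 3 mm. For the wooden tamper.
- blue_well: Fixed insert block, 100 x 100 x 26 mm, one of four standing 2 by 2, 106 mm apart, in a walnut tray. Origin: centre of its underside, 6 mm over the counter; turned like the tray. The tray has brass pulls 18 mm out on two sides. Blue enamelled metal; a round well in its middle, 54 mm across and 20 mm deep (floor 6 mm over the origin), edge bevelled 3 mm: the place of the cocoa shaker.
- cork_seat: Fixed insert block, 100 x 100 x 26 mm, one of four standing 2 by 2, 106 mm apart, in a walnut tray. Origin: centre of its underside, 6 mm over the counter; turned like the tray. Brown speckled cork; a round recess in its middle, 52 mm across and 12 mm deep (floor 14 mm over the origin), edge bevelled 3 mm: the place of the shot glass.
- white_trough: Fixed insert block, 100 x 100 x 26 mm, one of four standing 2 by 2, 106 mm apart, in a walnut tray. Origin: centre of its underside, 6 mm over the counter; turned like the tray. White plastic; an oblong trough in its middle, 42 mm (x) by 96 mm (y) and 8 mm deep (floor 18 mm over the origin), floor grey with dark drain slots, edge bevelled 3 mm. For the brush, its length along y.
Mind the look-alikes: they are no part of the job. Several things have the shape of the brush; the one meant has the colours described above. What is shaped like the shot_glass but orange is not meant.

How it is judged:
By the outcome, as a careful person would: the job done as asked, in the order asked, and still so for the second after the job is handed in, with the robot touching nothing.
It also fails if it takes over 115 s, if anything falls off the work surface, if the arm or the gripper's body presses on something with over 40 N, if the wrist force passes 120 N, or if a joint passes its speed limit or range.

## Robot

A 6-joint arm with a two-finger parallel gripper is mounted at the origin on a cart in front of the work surface, level with it; the furniture and walls round the work are solid. World frame = base frame: x ahead of the robot, y to its left, z up, the work surface at z = 0. Lengths are in m, angles in rad, forces in N, time in s.
With the tool pointing down it reaches from about 0.3 to 0.775 m from the base axis. Payload 14.6 kg.
Tool frame: the origin (TCP) lies at the very end of the fingers, on their centre line; the grasp point (between the pads) lies 19 mm behind it; z points along the fingers, y is the line along which they close (so a half turn about z gives the same grasp; the last joint's range is limited). The gripper opens to 94 mm and grips with 3 to 60 N. Pads are 16 mm wide; open, the fingers measure 119 mm over their backs; the gripper's body (75 mm by 177 mm) begins 78 mm behind the grasp point.
Start: joints at [1.141, 0.3, 1.521, -0, 1.321, -0.067], TCP at [0.195, 0.514, 0.205] pointing down, gripper open.
Joint ranges: [-3.03, 3.03], [-0.79, 2.21], [0.23, 2.52], [-1.04, 4.18], [0, 3.07], [-2.55, 2.55]. Speed limits (rad/s): [2.22, 2.22, 2.57, 3.14, 3.14, 3.14].

## Interface

Orientations are given as [roll, pitch, yaw] about the fixed x, y, z axes, in that order (R = Rz(yaw) Ry(pitch) Rx(roll)).
In Python, from station import ctrl, cams gives the robot as it stands. The module is installed in compiled form; this text tells all that it offers.
- The arm moves only by the tool arm_command, never from a script. Its argument "plan" is a list that holds one entry, the list of rows, each a list of 7 numbers: the shift along the tool's x, y, z in normalised numbers (1 is 500 mm), then the turn, a rotation vector about the tool's x, y, z in fractions of the full range, 1 being pi rad, then the closure, from -1 (fully open) to 1 (shut). A call has 1 to 12 rows; each row is the pose to reach, as a shift and turn from the pose commanded when the call began, along the tool's axes at that moment; what a row does not reach only later rows make up. A row lasts 1/10 s, in which the tool goes at most 50 mm and 8.59 degrees, less where a joint would pass 70% of its speed; a pose out of reach is approached as far as the arm can. Shift and turn numbers lie between -1 and 1, and a call with a number outside is refused. A call with a gripper value outside its range is refused whole. The fingers move at their own pace and stop on an object; "squeeze" is the grip in N (left out, the last holds). Time passes only in rows, so rows that repeat a pose let the fingers close. It gives the time, the measured TCP pose, the force, the opening and the grip force at its end, in the units of the state.
- ctrl.get_obs(): the state, without advancing time (a new reading comes with each control period).
- cams.camera(name): name is "scene" or "top" or "wrist"; returns (picture, depth): 384x512x3 uint8, blue, green, red; 384x512 float32, m along the optical axis (not along the pixel's ray), 0 where there is no reading.
- cams.camera_info(name): a dict with "fx", "fy", "cx", "cy" (pixels), "dist_coeffs" ([k1, k2, p1, p2, k3] as OpenCV has them; the pictures are not rectified), "world_to_cam" (4x4, takes a point from world to camera coordinates). Camera axes: x right, y down, z forward; pixel columns grow to the right and rows downward; lengths in m; the calibration is good to about 2 mm. A picture is of the moment at which its call begins: read the wrist's pose just before it. camera_info takes no time and is no camera call; for the wrist camera it gives the pose at the moment of the call.
- ctrl.hand_in(): hands the job in; it is judged then, once.
The state is a dict: "time_s": time; "qpos": joint angles; "joint_vel": joint speeds; "tau": joint torques, N m; "ee_pos": TCP position; "eef_rot": TCP orientation; "force": force on the tool from outside, world axes, zero at the start; "moment": the same for the moment, N m; "grip_width": finger opening in m; "grip_force": force on a finger pad.
Only numpy, scipy, OpenCV 4.12 (cv2) and the standard library are available. Lean on these libraries where they do the work, as an engineer would, in place of code of your own. Each camera call takes 0.05 s, during which the arm holds its last target. There are 200 camera calls.

## Working session

There is one attempt and no reset: what is moved stays moved. The work goes in short steps, Python scripts to look and compute and a tool call to move; the robot and the scene stay as the last step left them, time stands still between calls to the robot, and variables do not carry over. Pictures are saved under pics/ and viewed, at most 14 in all, crops included, and the job is handed in when it is done.

Besides the shell and the picture viewer there is one more tool, called after "Request:" as name(argument=value, ...) on one line, values as JSON. arm_command: Moves the arm, as the interface text tells. Its arguments: {"type":"object","properties":{"plan":{"type":"array"},"squeeze":{"type":"number"}},"required":["plan"]}

```bash
mkdir -p pics
cat > h.py <<'E'
import numpy as np, cv2
from scipy.spatial.transform import Rotation as R
from station import ctrl, cams
def cap(n):
    info=cams.camera_info(n); im,d=cams.camera(n); return im,d,info
def K(i): return np.array([[i['fx'],0,i['cx']],[0,i['fy'],i['cy']],[0,0,1.]])
def rays(i,uv):
    p=cv2.undistortPoints(np.array(uv,float).reshape(-1,1,2),K(i),np.array(i['dist_coeffs'],float)).reshape(-1,2)
    M=np.linalg.inv(np.array(i['world_to_cam'])); d=np.c_[p,np.ones(len(p))]
    return M[:3,3],d@M[:3,:3].T
def plane(i,uv,z):
    o,d=rays(i,uv); return o+d*((z-o[2])/d[:,2])[:,None]
def pts(i,uv,dep):
    o,d=rays(i,uv); return o+d*np.array(dep).reshape(-1,1)
def cloud(i,d):
    v,u=np.mgrid[:384,:512]; return pts(i,np.c_[u.ravel(),v.ravel()],d.ravel()).reshape(384,512,3)
def rel(target,yaw_close=None):
    o=ctrl.get_obs(); Rm=R.from_euler('xyz',o['eef_rot'])
    return Rm.inv().apply(np.array(target)-o['ee_pos'])*1000
E
python3 - <<'E'
from h import *
import pickle
S={}
for n in('top','scene'):
    im,d,i=cap(n); S[n]=(im,d,i); cv2.imwrite(f'pics/{n}0.png',cv2.resize(im,(800,600)))
    print(n,np.round(np.linalg.inv(i['world_to_cam'])[:3],3).tolist(),i['fx'],i['dist_coeffs'])
pickle.dump(S,open('s.pkl','wb'))
o=ctrl.get_obs(); print(o)
E
```

```text
top [[-0.023, -0.995, 0.095, 0.401], [-0.999, 0.026, 0.03, 0.029], [-0.032, -0.095, -0.995, 1.176]] 366.0807982619426 [-0.0208541  0.         0.         0.         0.       ]
scene [[0.756, -0.356, 0.549, -0.132], [-0.654, -0.433, 0.62, -0.696], [0.017, -0.828, -0.56, 0.687]] 458.24417406728855 [0.02865815 0.         0.         0.         0.        ]
{'time_s': 0.1, 'qpos': array([ 1.14140435e+00,  3.00434076e-01,  1.52151155e+00, -1.18082027e-05,
        1.32071575e+00, -6.65914325e-02]), 'joint_vel': array([-0.00061212, -0.0006738 , -0.0025354 , -0.00128191, -0.00169647,
       -0.00049146]), 'tau': array([ 2.35505831e-03, -5.32647586e+01, -3.53278363e+01,  7.10698287e-02,
        2.36054318e-02, -1.01024805e-04]), 'ee_pos': array([0.19509365, 0.51398148, 0.20493606]), 'eef_rot': array([-3.14052554e+00, -5.97024889e-05,  2.77879501e+00]), 'force': array([ 0.03549598, -0.3600025 , -0.08304964]), 'moment': array([ 0.02030482,  0.02128151, -0.02144674]), 'grip_force': 0.0, 'grip_width': 0.09362173704759952}
```

View pics/top0.png

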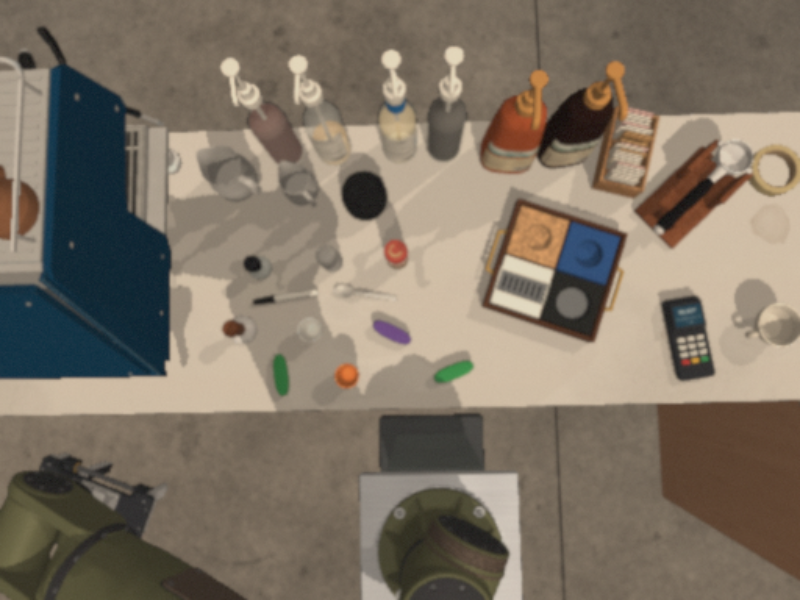

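View pics/scene0.png

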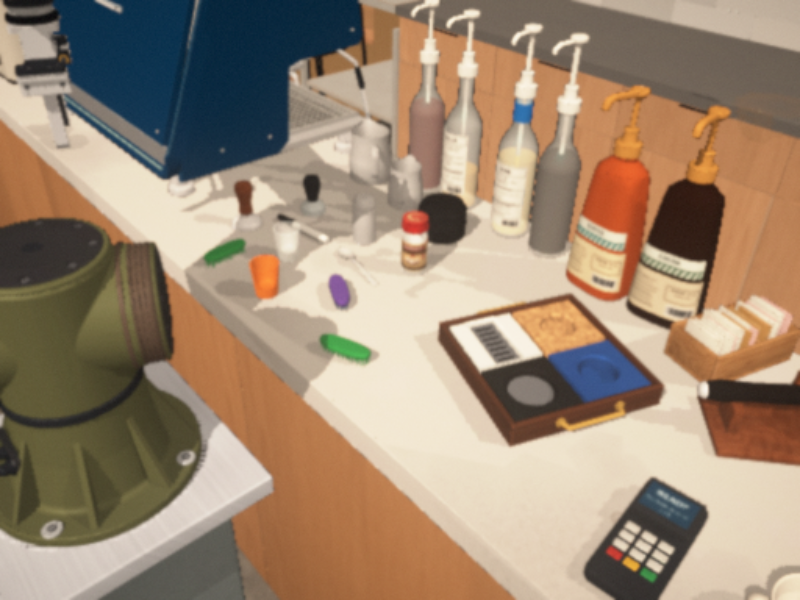

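The top view (800x600) shows these candidates:
- **Tampers:** the wood tamper is at (235,328). Its look-alike, the black tamper, is at (254,264).
- **Shaker:** steel shaker at (329,257). Look-alikes are the red-cap jar at (396,252) and the pitchers at (235,172) and (298,185).
- **Shot glass:** clear glass at (309,328). The orange one at (346,375) is not meant.
- **Brush:** purple brush at (391,331). The green ones at (281,375) and (454,372) are not meant.
- **Tray:** cork (538,235), blue (592,250), white (522,288), black (572,303).

Next I measure positions and check the choices in a crop.

Run:
```python
from h import *
import pickle
S=pickle.load(open('s.pkl','rb')); im,d,i=S['top']; s=.64
C=cloud(i,d); print('table z',np.median(C[300//1:,][...,2][ :5,250:300]), np.median(C[235:250,200:215,2]))
for n,u,v,h in [('wood',235,328,.09),('black',254,264,.077),('shaker',329,257,.092),('jar',396,252,.106),('glass',309,328,.061),('brush',391,331,.022)]:
    p=plane(i,[[u*s,v*s]],h)[0]
    m=(np.hypot(C[...,0]-p[0],C[...,1]-p[1])<.05)&(C[...,2]>.012)&(d>0)
    q=C[m]; 
    print(n,'ray',p.round(3),'cloud n',len(q), q.mean(0).round(3) if len(q) else '', 'min',q.min(0).round(3),'max',q.max(0).round(3))
hsv=cv2.cvtColor(im,cv2.COLOR_BGR2HSV)
def cont(m,box):
    z=np.zeros(m.shape,np.uint8); x0,y0,x1,y1=[int(k*s) for k in box]; z[y0:y1,x0:x1]=m[y0:y1,x0:x1]*255
    c,_=cv2.findContours(z,cv2.RETR_EXTERNAL,cv2.CHAIN_APPROX_NONE); return max(c,key=cv2.contourArea)
H,Sa,V=[hsv[...,k].astype(int) for k in range(3)]
def rect(name,c,z):
    w=plane(i,c.reshape(-1,2),z); r=cv2.minAreaRect((w[:,:2]*1000).astype(np.float32)); print(name,np.round(r[0],1),np.round(r[1],1),round(r[2],2))
box=(470,190,640,350)
rect('blue',cont((H>100)&(H<125)&(Sa>120),box),.032)
rect('white',cont((Sa<70)&(V>120),(490,255,556,325)),.032)
rect('cork',cont((H<25)&(Sa>60)&(V>120),(503,203,570,265)),.032)
rect('brush',cont((H>115)&(H<150)&(Sa>80),(360,310,420,350)),.015)
rect('tray',cont((V<110)|((H>100)&(H<125)&(Sa>120)),(478,190,640,350)),.036)
a=cv2.resize(im[140:270,130:280],None,fx=4,fy=4,interpolation=cv2.INTER_CUBIC)
cv2.imwrite('pics/crop0.png',a)
```

```text
table z -0.011917758885250485 -0.00011453297678287733
wood ray [0.448 0.382 0.09 ] cloud n 233 [0.449 0.389 0.05 ] min [0.421 0.369 0.012] max [0.476 0.412 0.093]
black ray [0.572 0.349 0.077] cloud n 201 [0.575 0.352 0.046] min [0.556 0.333 0.012] max [0.601 0.379 0.082]
shaker ray [0.58  0.199 0.092] cloud n 204 [0.582 0.205 0.076] min [0.565 0.187 0.012] max [0.608 0.227 0.096]
jar ray [0.583 0.07  0.106] cloud n 233 [0.583 0.072 0.094] min [0.566 0.05  0.012] max [0.609 0.095 0.112]
glass ray [0.445 0.245 0.061] cloud n 172 [0.446 0.25  0.035] min [0.421 0.223 0.012] max [0.467 0.267 0.066]
brush ray [0.437 0.086 0.022] cloud n 216 [0.437 0.087 0.022] min [0.414 0.05  0.016] max [0.459 0.125 0.028]
blue [ 582.6 -312.2] [ 99.4 101.8] 70.16
white [ 521.  -176.3] [106.1 104. ] 69.66
cork [ 619.5 -213.2] [102.8 106.3] 69.66
brush [435.4  86.6] [73.8 21.2] 62.14
tray [ 552.5 -241.9] [231.7 231.2] 69.7
```

View pics/crop0.png

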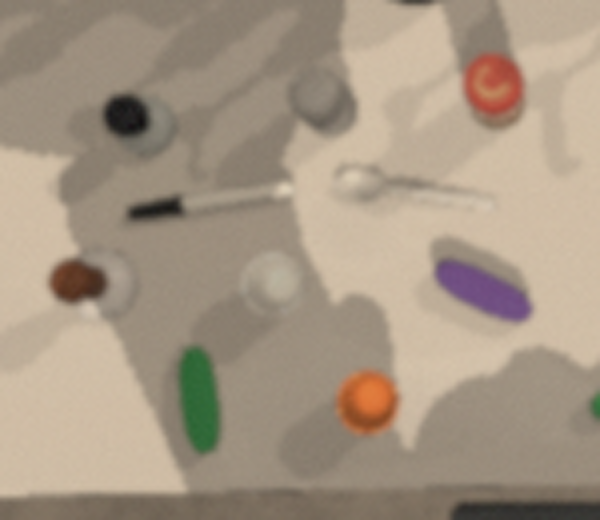

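The crop confirms the choices: brown-grip tamper (75,282), steel shaker (322,98), clear glass (272,282) and purple brush (482,290). Next I check clearances around the espresso machine and the bottles, then work out the first move.

Run:
```python
from h import *
import pickle
S=pickle.load(open('s.pkl','rb'))
for n in('top','scene'):
    im,d,i=S[n]; C=cloud(i,d); x,y,z=C[...,0],C[...,1],C[...,2]; ok=(d>0)
    m=ok&(z>.1)&(x>.3)&(x<.6)&(y>.42)&(y<.8)
    for a in np.arange(.34,.66,.04):
        q=C[m&(abs(x-a)<.02)]; print(n,'machine x~%.2f'%a,'ymin',q[:,1].min().round(3) if len(q) else None, 'z',q[q[:,1].argmin(),2].round(2) if len(q) else '')
    q=C[ok&(z>.1)&(x>.5)&(x<.95)&(y<0)&(y>-.5)]
    for b in np.arange(-.45,0,.05):
        k=q[abs(q[:,1]-b)<.025]; print('bottles y~%.2f'%b,'xmin',k[:,0].min().round(3) if len(k) else None)
im,d,i=S['top'];C=cloud(i,d)
for n,p,lo in [('wood',(.448,.382),.07),('shaker',(.58,.2),.08),('glass',(.445,.246),.05)]:
    q=C[(np.hypot(C[...,0]-p[0],C[...,1]-p[1])<.04)&(C[...,2]>lo)]; print(n,np.median(q,0).round(3),q.min(0).round(3),q.max(0).round(3))
print('rel',rel([.448,.384,.23]).round())
```

```text
top machine x~0.34 ymin None z 
top machine x~0.38 ymin 0.511 z 0.12
top machine x~0.42 ymin 0.511 z 0.14
top machine x~0.46 ymin 0.517 z 0.22
top machine x~0.50 ymin 0.521 z 0.34
top machine x~0.54 ymin 0.522 z 0.31
top machine x~0.58 ymin 0.522 z 0.39
top machine x~0.62 ymin None z 
bottles y~-0.45 xmin None
bottles y~-0.40 xmin None
bottles y~-0.35 xmin None
bottles y~-0.30 xmin 0.741
bottles y~-0.25 xmin 0.77
bottles y~-0.20 xmin 0.762
bottles y~-0.15 xmin 0.73
bottles y~-0.10 xmin 0.769
bottles y~-0.05 xmin 0.77
scene machine x~0.34 ymin 0.509 z 0.11
scene machine x~0.38 ymin 0.509 z 0.13
scene machine x~0.42 ymin 0.51 z 0.17
scene machine x~0.46 ymin 0.516 z 0.23
scene machine x~0.50 ymin 0.514 z 0.16
scene machine x~0.54 ymin 0.519 z 0.28
scene machine x~0.58 ymin 0.517 z 0.29
scene machine x~0.62 ymin None z 
bottles y~-0.45 xmin None
bottles y~-0.40 xmin None
bottles y~-0.35 xmin 0.789
bottles y~-0.30 xmin 0.738
bottles y~-0.25 xmin 0.767
bottles y~-0.20 xmin 0.759
bottles y~-0.15 xmin 0.724
bottles y~-0.10 xmin 0.768
bottles y~-0.05 xmin 0.767
wood [0.449 0.391 0.086] [0.433 0.378 0.075] [0.466 0.41  0.093]
shaker [0.585 0.207 0.09 ] [0.567 0.19  0.08 ] [0.604 0.226 0.096]
glass [0.445 0.25  0.059] [0.421 0.223 0.05 ] [0.467 0.266 0.066]
rel [-283.  -32.  -25.]
```

Units first: shifts go in shares of 500 mm and turns go in shares of pi rad. So -283 mm / 500 = -0.566, -142 mm / 500 = -0.284.

Request:
arm_command(plan=[[[-0.03,-0.072,-0.02,0,0,0,-1],[-0.06,-0.142,-0.05,0,0,0,-1],[-0.09,-0.212,-0.05,0,0,0,-1],[-0.118,-0.284,-0.05,0,0,0,-1],[-0.118,-0.284,-0.05,0,0,0,-1],[-0.196,-0.244,-0.05,0,0,0,-1],[-0.28,-0.204,-0.05,0,0,0,-1],[-0.36,-0.164,-0.05,0,0,0,-1],[-0.44,-0.124,-0.05,0,0,0,-1],[-0.51,-0.09,-0.05,0,0,0,-1],[-0.566,-0.064,-0.05,0,0,0,-1],[-0.566,-0.064,-0.05,0,0,0,-1]]])

```text
time_s: 1.3
ee_pos: [0.4511, 0.3837, 0.2288]
eef_rot: [-3.14, -0.001, 2.777]
force: [-1.0, 0.7, -0.3]
grip_width: 0.0937
grip_force: 0.0
```

Run:
```python
from h import *
import pickle
im,d,i=cap('wrist'); pickle.dump((im,d,i),open('w1.pkl','wb')); cv2.imwrite('pics/w1.png',im)
print(np.round(np.linalg.inv(i['world_to_cam'])[:3],3).tolist(),i['fx'],ctrl.get_obs()['ee_pos'])
```

```text
[[0.357, 0.909, 0.216, 0.39], [0.934, -0.347, -0.084, 0.406], [-0.001, 0.232, -0.973, 0.408]] 292.4136173040831 [0.44940218 0.38383506 0.22901705]
```

View pics/w1.png

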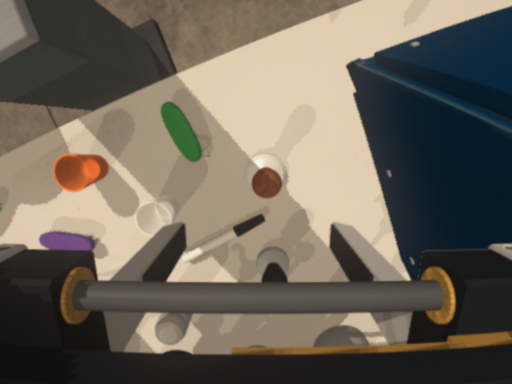

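The wrist view shows the wood grip at (266,182) with its steel base behind it, the glass at (155,217), the purple brush at (67,242), the black tamper at (273,270) and the shaker at (170,328). I refine the tamper and glass positions from it.

Run:
```python
from h import *
import pickle
im,d,i=pickle.load(open('w1.pkl','rb')); hsv=cv2.cvtColor(im,cv2.COLOR_BGR2HSV); C=cloud(i,d)
H,S,V=[hsv[...,k].astype(int) for k in range(3)]
def blob(m,x0,y0,x1,y1):
    z=np.zeros(m.shape,np.uint8); z[y0:y1,x0:x1]=m[y0:y1,x0:x1]; c,_=cv2.findContours(z,cv2.RETR_EXTERNAL,cv2.CHAIN_APPROX_NONE); return max(c,key=cv2.contourArea)
c=blob((S>90)&(V<130),240,155,295,205); (u,r)=cv2.minEnclosingCircle(c); print('grip',u,r,plane(i,[u],.08).round(4), 'depthtop',C[int(u[1]),int(u[0])].round(3))
for n,p,lo in [('wood',(.448,.384),.065),('woodbase',(.448,.384),.015),('glass',(.445,.246),.05),('glassall',(.445,.246),.012),('brush',(.437,.087),.014)]:
    q=C[(d>0)&(np.hypot(C[...,0]-p[0],C[...,1]-p[1])<.05)&(C[...,2]>lo)]
    if len(q): print(n,len(q),np.median(q,0).round(3),q.min(0).round(3),q.max(0).round(3),((q.min(0)+q.max(0))/2).round(4))
```

```text
grip (266.0574035644531, 182.7108612060547) 14.854134559631348 [[0.4481 0.3942 0.08  ]] depthtop [0.446 0.395 0.09 ]
wood 34423 [0.432 0.392 0.344] [0.41  0.334 0.076] [0.478 0.434 0.367] [0.4439 0.3841 0.2213]
woodbase 34600 [0.433 0.392 0.344] [0.41  0.334 0.015] [0.478 0.434 0.367] [0.4439 0.3841 0.191 ]
glass 365 [0.441 0.234 0.059] [0.421 0.221 0.05 ] [0.464 0.269 0.062] [0.4422 0.2451 0.0562]
glassall 1187 [0.444 0.235 0.039] [0.421 0.221 0.012] [0.464 0.269 0.062] [0.4422 0.2451 0.0372]
brush 828 [0.434 0.087 0.022] [0.411 0.046 0.014] [0.46  0.125 0.025] [0.4359 0.0852 0.0193]
```

To row units: 188 mm / 500 = 0.376, 175 mm / 500 = 0.35.

Request:
arm_command(plan=[[[0.008,0.014,0.09,0,0,0,-1],[0.008,0.014,0.18,0,0,0,-1],[0.008,0.014,0.25,0,0,0,-1],[0.008,0.014,0.31,0,0,0,-1],[0.008,0.014,0.35,0,0,0,-1],[0.008,0.014,0.376,0,0,0,-1],[0.008,0.014,0.376,0,0,0,-1],[0.008,0.014,0.376,0,0,0,1],[0.008,0.014,0.376,0,0,0,1],[0.008,0.014,0.376,0,0,0,1],[0.008,0.014,0.376,0,0,0,1],[0.008,0.014,0.376,0,0,0,1]]], squeeze=40)

```text
time_s: 2.55
ee_pos: [0.4473, 0.3919, 0.0428]
eef_rot: [3.141, 0.0, 2.779]
force: [-0.1, 0.4, -0.2]
grip_width: 0.0576
grip_force: 0.0
```

To row units: -110 mm / 500 = -0.22, -90 mm / 500 = -0.18.

Request:
arm_command(plan=[[[0,0,0,0,0,0,1],[0,0,0,0,0,0,1],[0,0,0,0,0,0,1],[0,0,0,0,0,0,1],[0,0,0,0,0,0,1],[0,0,0,0,0,0,1],[0,0,-0.03,0,0,0,1],[0,0,-0.06,0,0,0,1],[0,0,-0.12,0,0,0,1],[0,0,-0.18,0,0,0,1],[0,0,-0.22,0,0,0,1],[0,0,-0.22,0,0,0,1]]])

```text
time_s: 3.75
ee_pos: [0.448, 0.3924, 0.1563]
eef_rot: [3.137, 0.003, 2.779]
force: [-0.7, -0.1, -3.6]
grip_width: 0.0329
grip_force: 40.0
```

To row units: -378 mm / 500 = -0.756, -346 mm / 500 = -0.692.

Request:
arm_command(plan=[[[-0.01,-0.02,-0.05,0,0,0,1],[-0.046,-0.084,-0.1,0,0,0,1],[-0.082,-0.152,-0.128,0,0,0,1],[-0.118,-0.22,-0.128,0,0,0,1],[-0.154,-0.288,-0.128,0,0,0,1],[-0.19,-0.356,-0.128,0,0,0,1],[-0.226,-0.424,-0.128,0,0,0,1],[-0.262,-0.492,-0.128,0,0,0,1],[-0.298,-0.56,-0.128,0,0,0,1],[-0.334,-0.628,-0.128,0,0,0,1],[-0.37,-0.692,-0.128,0,0,0,1],[-0.406,-0.756,-0.128,0,0,0,1]]])

```text
time_s: 4.95
ee_pos: [0.5022, -0.0352, 0.2157]
eef_rot: [-3.141, -0.001, 2.779]
force: [1.0, 0.8, -3.6]
grip_width: 0.033
grip_force: 40.0
```

To row units: -184 mm / 500 = -0.368, -162 mm / 500 = -0.324.

Request:
arm_command(plan=[[[-0.036,-0.068,0,0,0,0,1],[-0.072,-0.136,0,0,0,0,1],[-0.108,-0.204,0,0,0,0,1],[-0.144,-0.272,0,0,0,0,1],[-0.172,-0.324,0,0,0,0,1],[-0.196,-0.368,0,0,0,0,1],[-0.196,-0.368,0,0,0,0,1],[-0.196,-0.368,0,0,0,0,1]]])

```text
time_s: 5.75
ee_pos: [0.5286, -0.2403, 0.2155]
eef_rot: [3.141, -0.002, 2.778]
force: [-0.4, 0.1, -2.8]
grip_width: 0.0325
grip_force: 40.0
```

Run:
```python
from h import *
import pickle
im,d,i=cap('wrist'); pickle.dump((im,d,i),open('w2.pkl','wb')); cv2.imwrite('pics/w2.png',im)
o=ctrl.get_obs();print(o['ee_pos'],o['eef_rot'],o['grip_width'],o['qpos'].round(2))
```

```text
[ 0.52876235 -0.23979856  0.21574079] [ 3.14127041e+00 -1.40796599e-03  2.77881171e+00] 0.032947296059627165 [-0.49  0.36  1.41  0.    1.37 -1.7 ]
```

View pics/w2.png

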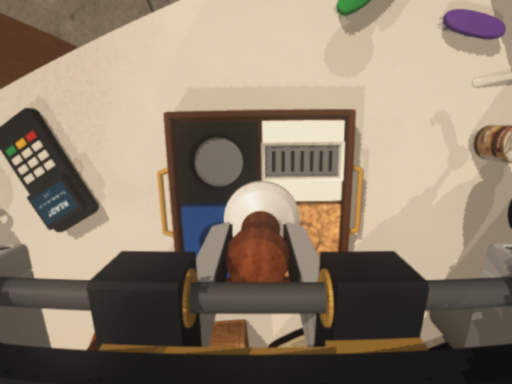

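The view shows the tray with the grey rubber floor at (218,161), the white trough at (301,160), blue at (203,225), cork at (325,228), and the held tamper's base front arc around (262,205). I compute the seat positions from it.

```bash
cat > seat.py <<'E'
from h import *
import pickle
im,d,i=pickle.load(open('w2.pkl','rb')); hsv=cv2.cvtColor(im,cv2.COLOR_BGR2HSV); C=cloud(i,d)
H,S,V=[hsv[...,k].astype(int) for k in range(3)]
def blob(m,x0,y0,x1,y1):
    z=np.zeros(m.shape,np.uint8); z[y0:y1,x0:x1]=m[y0:y1,x0:x1]; c,_=cv2.findContours(z,cv2.RETR_EXTERNAL,cv2.CHAIN_APPROX_NONE); return max(c,key=cv2.contourArea)
def W(c,z): return (plane(i,np.array(c,float).reshape(-1,2),z)[:,:2]*1000).astype(np.float32)
c=blob((V>75)&(S<90),185,128,252,195); w=W(c,.022); print('rubber floor',cv2.fitEllipse(w),cv2.minEnclosingCircle(w))
c=blob((V>120)&(S<80),255,118,345,204); r=cv2.minAreaRect(W(c,.032)); print('white block',r)
c=blob((S<60)&(V<170)&(V>20),262,138,342,182); r=cv2.minAreaRect(W(c,.024)); print('trough grey',r)
# tray outline: brown walls
m=(V<120)
c=blob(m,160,105,360,250); w=W(c,.036); 
p=c.reshape(-1,2); 
def edge(sel,z=.036):
    q=W(p[sel],z); l=cv2.fitLine(q,cv2.DIST_HUBER,0,.01,.01).ravel(); print('edge',l.round(3)); return l
f=edge((p[:,1]<120)&(p[:,0]>180)&(p[:,0]<340)); l=edge((p[:,0]<182)&(p[:,1]>120)&(p[:,1]<165)); r=edge((p[:,0]>340)&(p[:,1]>118)&(p[:,1]<163))
def inter(a,b):
    t=np.linalg.solve(np.c_[a[:2],-b[:2]],b[2:]-a[2:]); return a[2:]+t[0]*a[:2]
A,B=inter(f,l),inter(f,r); u=(B-A)/np.linalg.norm(B-A); n=np.array([-u[1],u[0]]); n*=np.sign(n[0]); ctr=(A+B)/2+116*n
print('corners',A,B,np.linalg.norm(B-A),'yaw u',np.degrees(np.arctan2(u[1],u[0])),'centre',ctr)
print('rubber',ctr-53*u-53*n,'white',ctr+53*u-53*n,'blue',ctr-53*u+53*n,'cork',ctr+53*u+53*n)
print('block z',np.median(C[125:135,190:240,2]),np.median(C[155:165,210:225,2]))
c=blob((V>170)&(S<60),220,178,303,232); p=c.reshape(-1,2); a=p[(p[:,1]<213)]; o=ctrl.get_obs()
for z in (o['ee_pos'][2]-.041+.025,o['ee_pos'][2]-.041+.01): print('base',cv2.fitEllipse(W(a,z)))
print(o['ee_pos'])
E
python3 seat.py
```

```text
rubber floor ((486.7874450683594, -278.3634948730469), (60.177642822265625, 60.87378692626953), 21.773387908935547) ((486.5739440917969, -278.37725830078125), 31.07400894165039)
white block ((522.4583129882812, -182.42938232421875), (111.56285858154297, 104.37974548339844), 69.12464904785156)
trough grey ((522.5952758789062, -178.74856567382812), (93.20909118652344, 41.639892578125), 69.4579086303711)
edge [ 3.53000e-01  9.36000e-01  4.48716e+02 -2.04923e+02]
edge [ 9.40000e-01 -3.42000e-01  4.34936e+02 -3.23914e+02]
edge [ 9.95000e-01 -1.02000e-01  5.16728e+02 -1.18199e+02]
corners [ 407.5901  -313.95087] [ 482.7451   -114.712166] 212.9421 yaw u 69.33298 centre [ 553.7027  -255.27213]
rubber [ 485.40778 -286.15582] white [ 522.81903 -186.97719] blue [ 584.58636 -323.56708] cork [ 621.9976  -224.38844]
block z 0.03155766301108939 0.0222628198187885
base ((510.8711853027344, -226.76611328125), (23.595502853393555, 56.33909606933594), 168.7659149169922)
base ((514.2131958007812, -227.4361114501953), (25.413150787353516, 60.679115295410156), 168.76593017578125)
[ 0.52876235 -0.23979856  0.21574079]
```

```bash
cat >> seat.py <<'E'
print('-----')
from scipy.optimize import least_squares
for z in(.175,.2):
    w=W(a,z); s=least_squares(lambda q:np.hypot(*(w-q).T)-29,w.mean(0)+[20,0]); print('base circle',z,s.x,np.abs(s.fun).max())
im,d,i=pickle.load(open('s.pkl','rb'))['scene']; hsv=cv2.cvtColor(im,cv2.COLOR_BGR2HSV)
H,S,V=[hsv[...,k].astype(int) for k in range(3)]; C=cloud(i,d)
c=blob((V>75)&(S<90),315,230,362,265); w=W(c,.022); print('sc rubber',cv2.fitEllipse(w))
c=blob((H>100)&(H<125)&(S>120),340,200,430,275); print('sc blue',cv2.minAreaRect(W(c,.032)))
c=blob((S<70)&(V>100),280,195,348,240); print('sc white',cv2.minAreaRect(W(c,.032)))
E
python3 seat.py | sed -n '/-----/,$p'
```

```text
-----
base circle 0.175 [ 533.30579404 -229.47292337] 24.612624678412846
base circle 0.2 [ 530.55649537 -230.50278404] 20.537499157289467
sc rubber ((486.5256652832031, -273.4201965332031), (58.843868255615234, 62.475746154785156), 31.930683135986328)
sc blue ((580.0987548828125, -312.8045959472656), (95.26615142822266, 101.39581298828125), 70.06066131591797)
sc white ((518.239501953125, -177.48570251464844), (111.94276428222656, 103.81193542480469), 70.31210327148438)
```

To row units: 116 mm / 500 = 0.232, 100 mm / 500 = 0.2.

Request:
arm_command(plan=[[[0.02,-0.04,0.02,0,0,0,1],[0.04,-0.076,0.08,0,0,0,1],[0.056,-0.098,0.15,0,0,0,1],[0.056,-0.098,0.2,0,0,0,1],[0.056,-0.098,0.232,0,0,0,1],[0.056,-0.098,0.232,0,0,0,1],[0.056,-0.098,0.232,0,0,0,1]]])

```text
time_s: 6.5
ee_pos: [0.4859, -0.2757, 0.1011]
eef_rot: [-3.142, 0.0, 2.78]
force: [-0.2, 0.9, -2.9]
grip_width: 0.0326
grip_force: 40.0
```

Run:
```python
from h import *
import pickle
o=ctrl.get_obs(); print(o['ee_pos'],o['grip_width'])
A=[]
for n,b in(('wrist',(130,60,390,300)),('scene',(270,160,430,300))):
    im,d,i=cap(n); pickle.dump((im,d,i),open('w3_%s.pkl'%n,'wb')); x0,y0,x1,y1=b
    A.append(cv2.resize(im[y0:y1,x0:x1],(400,400*(y1-y0)//(x1-x0)),interpolation=cv2.INTER_CUBIC))
h=max(a.shape[0] for a in A); cv2.imwrite('pics/w3.png',np.hstack([cv2.copyMakeBorder(a,0,h-a.shape[0],0,0,0) for a in A]))
```

```text
[ 0.48588788 -0.27571786  0.10113347] 0.032631755962872884
```

View pics/w3.png

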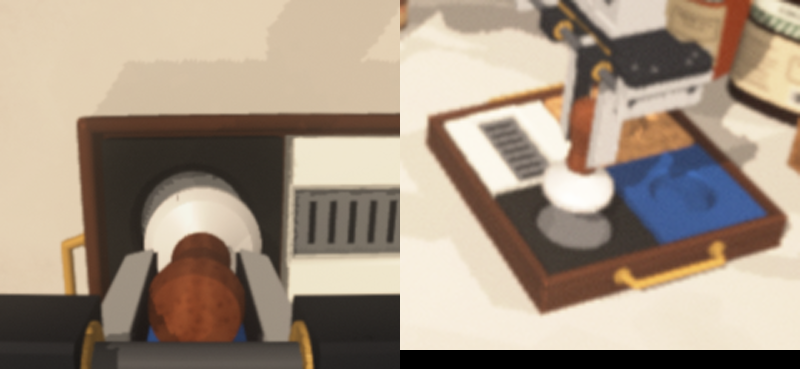

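The wrist crop shows the base (144–262 px wide) sitting slightly right of the recess. The scene crop shows the base at (578,187), above the grey floor at (573,227). I quantify the offset.

Run:
```python
from h import *
import pickle
for n,b in(('wrist',(215,175,308,222)),('scene',(322,222,362,250))):
    im,d,i=pickle.load(open('w3_%s.pkl'%n,'rb')); hsv=cv2.cvtColor(im,cv2.COLOR_BGR2HSV); C=cloud(i,d)
    S,V=hsv[...,1].astype(int),hsv[...,2].astype(int)
    x0,y0,x1,y1=b; m=np.zeros(V.shape,np.uint8); m[y0:y1,x0:x1]=((V>150)&(S<60))[y0:y1,x0:x1]
    c=max(cv2.findContours(m,0,1)[0],key=cv2.contourArea).reshape(-1,2); l=c[c[:,0].argmin()];r=c[c[:,0].argmax()]
    q=C[(m>0)&(d>0)]
    print(n,'box',cv2.boundingRect(c),l,r); P=plane(i,[l,r],.075)*1000; print('edges',P.round(1).tolist(),'mid',P.mean(0).round(1),'w',np.linalg.norm(P[0]-P[1]),'cloud',np.median(q,0).round(3),q.min(0).round(3),q.max(0).round(3))
im,d,i=pickle.load(open('w3_wrist.pkl','rb'));V=cv2.cvtColor(im,cv2.COLOR_BGR2HSV)[...,2].astype(int)
for r in(160,170,180,190,200): print(r,V[r,185:325:3])
```

```text
wrist box (224, 181, 75, 41) [224 211] [298 221]
edges [[469.9, -296.7, 75.0], [496.2, -248.7, 75.0]] mid [ 483.1 -272.7   75. ] w 54.736204220349954 cloud [ 0.473 -0.267  0.073] [ 0.459 -0.308  0.021] [ 0.498 -0.246  0.08 ]
scene box (322, 222, 34, 25) [322 231] [355 224]
edges [[452.6, -248.8, 75.0], [522.8, -277.8, 75.0]] mid [ 487.7 -263.3   75. ] w 75.99047914119065 cloud [ 0.476 -0.28   0.072] [ 0.455 -0.305  0.02 ] [ 0.553 -0.196  0.123]
160 [103  89  64  58  55  55  54  52  51  51  51  48  49  49  48  48  49  48
  48  48  49  48  48  48  47  47  47  47  47  47  47  47  48  48  47  47
  47  48  48  50  49  50  51  78 121 187 239]
170 [102  92  66  57  54  52  52  51  50  49  49  48  47  47  47  47  47  45
  42  42  43  44  46  49  47  46  42  43  42  43  47  48  46  47  48  46
  48  48  47  48  48  47  49  84 123 195 239]
180 [104  95  72  57  54  51  50  50  49  48  49  47  48  43  42  45  79  99
 106 118 123 123 125 129 130 131 129 124 116 112 112  93  47  43  47  47
  48  48  47  48  49  49  49  88 142 209 216]
190 [104  98  79  58  55  52  50  50  50  49  51  43  42  53  89 117 122 159
 229 234 217 235 235 236 236 233 231 229 227 223 219 216 211 187  86  46
  47  49  48  47  48  48  49  94 158 179 103]
200 [102  98  84  58  57  52  51  50  50  49  45  42  50  95 128 231 235 236
 243 245 245 245 245 245 244 239 235 232 229 228 226 224 221 216 202 196
 177  52  48  49  48  51  52 107 159 176 109]
```

Run:
```python
from h import *
import pickle
im,d,i=pickle.load(open('w3_wrist.pkl','rb'));V=cv2.cvtColor(im,cv2.COLOR_BGR2HSV)[...,2].astype(int)
print(V[160:195,256],V[160:195,250])
u=np.array([.344,.939]);n=np.array([.939,-.344])
for nm,px,z in(('recess front',[256,170.5],.032),('floor front',[256,176],.022),('base front',[258,183],.06),('base L',[224,211],.065),('base R',[298.5,215],.065)):
    p=plane(i,[px],z)[0,:2]*1000; print(nm,p.round(1),'u',(p@u).round(1),'n',(p@n).round(1))
```

```text
[ 47  47  47  47  47  45  41  40  41  43  49  63  81  83  90 105 113 114
 117 122 132 161 197 224 230 231 231 231 231 232 236 242 244 244 244] [ 47  47  50  48  48  47  44  43  42  41  45  58  78  88  93 102 118 122
 123 122 123 128 150 188 216 230 232 234 234 235 235 236 240 244 245]
recess front [ 455.9 -266.6] u -93.5 n 519.8
floor front [ 461.8 -268.9] u -93.6 n 526.1
base front [ 461.9 -267.1] u -91.9 n 525.6
base L [ 472.1 -298.8] u -118.1 n 546.1
base R [ 495.3 -246.5] u -61.1 n 549.9
```

To row units: 35 mm / 500 = 0.07, 34 mm / 500 = 0.068.

Request:
arm_command(plan=[[[0.002,-0.008,0,0,0,0,1],[0.004,-0.008,0.016,0,0,0,1],[0.004,-0.008,0.032,0,0,0,1],[0.004,-0.008,0.048,0,0,0,1],[0.004,-0.008,0.06,0,0,0,1],[0.004,-0.008,0.068,0,0,0,1],[0.004,-0.008,0.07,0,0,0,1],[0.004,-0.008,0.07,0,0,0,1]]])

```text
time_s: 7.4
ee_pos: [0.4823, -0.2793, 0.0654]
eef_rot: [3.142, -0.0, 2.779]
force: [0.4, 0.8, -3.5]
grip_width: 0.033
grip_force: 40.0
```

Run:
```python
from h import *
o=ctrl.get_obs(); print(o['ee_pos'],o['grip_width'],o['force'],o['moment'])
A=[]
for n,b in(('wrist',(130,60,390,300)),('scene',(270,160,430,300))):
    im,d,i=cap(n); x0,y0,x1,y1=b
    A.append(cv2.resize(im[y0:y1,x0:x1],(400,400*(y1-y0)//(x1-x0)),interpolation=cv2.INTER_CUBIC))
h=max(a.shape[0] for a in A); cv2.imwrite('pics/w4.png',np.hstack([cv2.copyMakeBorder(a,0,h-a.shape[0],0,0,0) for a in A]))
```

```text
[ 0.48230129 -0.27931916  0.06538677] 0.032958937591020414 [ 0.43400725  0.75982196 -3.46822677] [0.01835067 0.00566051 0.02659432]
```

View pics/w4.png

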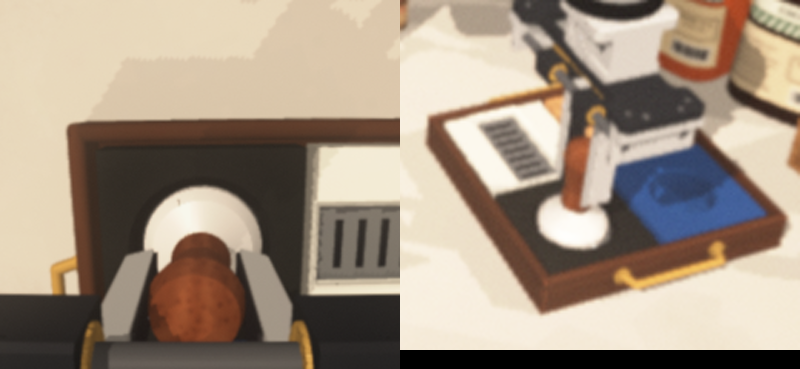

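The tamper base sits centred in the rubber recess in both views: wrist (203,235), scene (573,220). I lower until contact and release.

To row units: -135 mm / 500 = -0.27, -90 mm / 500 = -0.18.

Request:
arm_command(plan=[[[0,0,0.002,0,0,0,1],[0,0,0.004,0,0,0,1],[0,0,0.004,0,0,0,1],[0,0,0.004,0,0,0,-1],[0,0,0.004,0,0,0,-1],[0,0,0.004,0,0,0,-1],[0,0,0.004,0,0,0,-1],[0,0,0,0,0,0,-1],[0,0,-0.04,0,0,0,-1],[0,0,-0.1,0,0,0,-1],[0,0,-0.18,0,0,0,-1],[0,0,-0.27,0,0,0,-1]]])

```text
time_s: 8.7
ee_pos: [0.4818, -0.2791, 0.2014]
eef_rot: [3.141, -0.001, 2.779]
force: [-0.5, 0.2, -0.2]
grip_width: 0.0937
grip_force: 0.0
```

Run:
```python
from h import *
import pickle
im,d,i=cap('wrist'); pickle.dump((im,d,i),open('w5.pkl','wb'));
C=cloud(i,d); o=ctrl.get_obs(); print(o['ee_pos'],o['eef_rot'],o['grip_width'])
cv2.imwrite('pics/w5.png',im)
print('rel shaker hover',rel([.582,.202,.20]).round())
```

```text
[ 0.48387071 -0.28042202  0.20983196] [-3.13940476  0.00915604  2.77883005] 0.09406485044503729
rel shaker hover [ 80. 486.   8.]
```

View pics/w5.png

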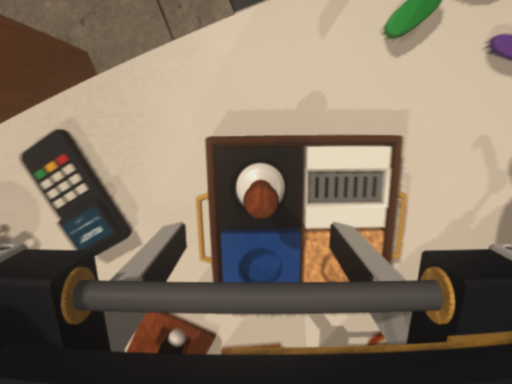

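The tamper stands upright in the seat at (260,190). Next is the shaker: hover and measure.

To row units: 486 mm / 500 = 0.972, 455 mm / 500 = 0.91.

Request:
arm_command(plan=[[[0.012,0.07,0,0,0,0,-1],[0.024,0.15,0,0,0,0,-1],[0.038,0.234,0,0,0,0,-1],[0.052,0.32,0,0,0,0,-1],[0.066,0.406,0,0,0,0,-1],[0.08,0.492,0,0,0,0,-1],[0.094,0.578,0,0,0,0,-1],[0.108,0.664,0,0,0,0,-1],[0.122,0.75,0,0,0,0,-1],[0.136,0.83,0,0,0,0,-1],[0.15,0.91,0,0,0,0,-1],[0.16,0.972,0,0,0,0,-1]]])

```text
time_s: 9.95
ee_pos: [0.5799, 0.2057, 0.2003]
eef_rot: [3.141, 0.0, 2.78]
force: [0.5, -0.1, -0.4]
grip_width: 0.0939
grip_force: 0.0
```

To row units: 60 mm / 500 = 0.12.

Request:
arm_command(plan=[[[0.12,0,0,0,0,0,-1],[0.12,0,0,0,0,0,-1],[0.12,0,0,0,0,0,-1]]])

```text
time_s: 10.25
ee_pos: [0.5231, 0.2254, 0.2009]
eef_rot: [3.141, 0.0, 2.78]
force: [-0.4, -0.9, -1.0]
grip_width: 0.094
grip_force: 0.0
```

Run:
```python
from h import *
import pickle
im,d,i=cap('wrist'); pickle.dump((im,d,i),open('w6.pkl','wb')); cv2.imwrite('pics/w6.png',im)
C=cloud(i,d); o=ctrl.get_obs(); print(o['ee_pos'],o['eef_rot'],o['grip_width'])
im2,d2,i2=cap('top'); C2=cloud(i2,d2)
for n,c,dd in(('wrist',C,d),('top0',)+(lambda s:(cloud(s[2],s[1]),s[1]))(pickle.load(open('s.pkl','rb'))['top']),('scene0',)+(lambda s:(cloud(s[2],s[1]),s[1]))(pickle.load(open('s.pkl','rb'))['scene'])):
  for lo,hi in((.085,.097),(.015,.084)):
    q=c[(dd>0)&(np.hypot(c[...,0]-.582,c[...,1]-.203)<.045)&(c[...,2]>lo)&(c[...,2]<hi)]
    if len(q)>5: print(n,lo,len(q),q.mean(0).round(4),np.percentile(q,2,0).round(3),np.percentile(q,98,0).round(3))
```

```text
[0.52412411 0.22469217 0.20112407] [3.14089009e+00 1.12518110e-03 2.77933846e+00] 0.09394735300058324
wrist 0.085 853 [0.5853 0.2071 0.0896] [0.57  0.19  0.086] [0.602 0.224 0.092]
wrist 0.015 744 [0.5718 0.2109 0.0572] [0.566 0.188 0.017] [0.589 0.227 0.083]
top0 0.085 114 [0.587 0.209 0.09 ] [0.57  0.193 0.086] [0.603 0.226 0.095]
top0 0.015 80 [0.5759 0.1987 0.0576] [0.566 0.188 0.019] [0.599 0.222 0.083]
scene0 0.085 74 [0.5796 0.2039 0.0892] [0.565 0.19  0.085] [0.597 0.219 0.092]
scene0 0.015 329 [0.5742 0.1954 0.0503] [0.561 0.185 0.017] [0.598 0.214 0.082]
```

View pics/w6.png

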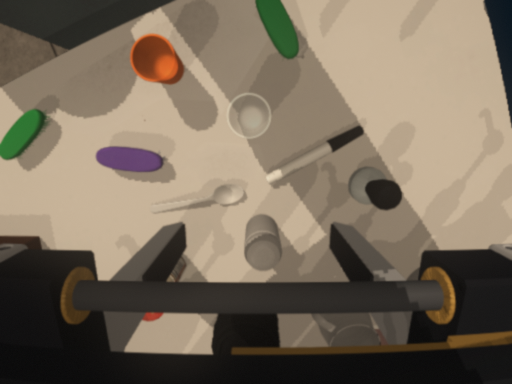

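The wrist view shows the shaker at (263,243), between the fingers, with the black tamper at (382,193) and the red cap at (150,315). I descend and grasp.

To row units: 159 mm / 500 = 0.318, 152 mm / 500 = 0.304.

Request:
arm_command(plan=[[[-0.07,0.006,0,0,0,0,-1],[-0.128,0.01,0.04,0,0,0,-1],[-0.128,0.01,0.12,0,0,0,-1],[-0.128,0.01,0.2,0,0,0,-1],[-0.128,0.01,0.27,0,0,0,-1],[-0.128,0.01,0.304,0,0,0,-1],[-0.128,0.01,0.318,0,0,0,-1],[-0.128,0.01,0.318,0,0,0,1],[-0.128,0.01,0.318,0,0,0,1],[-0.128,0.01,0.318,0,0,0,1],[-0.128,0.01,0.318,0,0,0,1],[-0.128,0.01,0.318,0,0,0,1]]], squeeze=25)

```text
time_s: 11.55
ee_pos: [0.5857, 0.2067, 0.042]
eef_rot: [3.141, 0.001, 2.779]
force: [0.1, 0.8, -0.2]
grip_width: 0.0572
grip_force: 0.0
```

To row units: -160 mm / 500 = -0.32, -150 mm / 500 = -0.3.

Request:
arm_command(plan=[[[0,0,0,0,0,0,1],[0,0,0,0,0,0,1],[0,0,0,0,0,0,1],[0,0,0,0,0,0,1],[0,0,0,0,0,0,1],[0,0,-0.03,0,0,0,1],[0,0,-0.08,0,0,0,1],[0,0,-0.16,0,0,0,1],[0,0,-0.24,0,0,0,1],[0,0,-0.3,0,0,0,1],[0,0,-0.32,0,0,0,1],[0,0,-0.32,0,0,0,1]]])

```text
time_s: 12.75
ee_pos: [0.5857, 0.2067, 0.2027]
eef_rot: [3.14, 0.002, 2.779]
force: [0.0, 0.2, -1.4]
grip_width: 0.0422
grip_force: 25.0
```

To row units: -472 mm / 500 = -0.944, -440 mm / 500 = -0.88.

Request:
arm_command(plan=[[[-0.026,-0.07,0,0,0,0,1],[-0.056,-0.15,0,0,0,0,1],[-0.086,-0.232,0,0,0,0,1],[-0.116,-0.314,0,0,0,0,1],[-0.146,-0.396,0,0,0,0,1],[-0.176,-0.478,0,0,0,0,1],[-0.206,-0.56,0,0,0,0,1],[-0.236,-0.642,0,0,0,0,1],[-0.266,-0.724,0,0,0,0,1],[-0.296,-0.804,0,0,0,0,1],[-0.324,-0.88,0,0,0,0,1],[-0.348,-0.944,0,0,0,0,1]]])

```text
time_s: 13.95
ee_pos: [0.5796, -0.2982, 0.1989]
eef_rot: [3.141, -0.003, 2.778]
force: [0.6, -0.6, -1.1]
grip_width: 0.0422
grip_force: 25.0
```

Request:
arm_command(plan=[[[-0.014,-0.034,0,0,0,0,1],[-0.014,-0.034,0.08,0,0,0,1],[-0.014,-0.034,0.16,0,0,0,1],[-0.014,-0.034,0.22,0,0,0,1],[-0.014,-0.034,0.22,0,0,0,1]]])

```text
time_s: 14.45
ee_pos: [0.5784, -0.3132, 0.0848]
eef_rot: [3.14, -0.01, 2.779]
force: [-0.2, 0.8, -1.1]
grip_width: 0.0417
grip_force: 25.0
```

```bash
cat > two.py <<'E'
from h import *
import pickle,sys
def two(name,wb=(130,60,390,300),sb=(270,160,430,300)):
    o=ctrl.get_obs(); print(o['ee_pos'].round(4),o['grip_width'].round(4),o['force'].round(1))
    A=[];D={}
    for n,b in(('wrist',wb),('scene',sb)):
        D[n]=cap(n); x0,y0,x1,y1=b
        A.append(cv2.resize(D[n][0][y0:y1,x0:x1],(400,400*(y1-y0)//(x1-x0)),interpolation=cv2.INTER_CUBIC))
    pickle.dump(D,open(name+'.pkl','wb'))
    h=max(a.shape[0] for a in A); cv2.imwrite('pics/%s.png'%name,np.hstack([cv2.copyMakeBorder(a,0,h-a.shape[0],0,0,0) for a in A]))
if __name__=='__main__': two(sys.argv[1])
E
python3 two.py w7
```

```text
Traceback (most recent call last):
  File "two.py", line 11, in <module>
    if __name__=='__main__': two(sys.argv[1])
                             ~~~^^^^^^^^^^^^^
  File "two.py", line 4, in two
    o=ctrl.get_obs(); print(o['ee_pos'].round(4),o['grip_width'].round(4),o['force'].round(1))
                                                 ^^^^^^^^^^^^^^^^^^^^^
AttributeError: 'float' object has no attribute 'round'
```

```bash
sed -i "s/o\['grip_width'\].round(4)/o['grip_width']/" two.py; python3 two.py w7
```

```text
[ 0.5784 -0.3132  0.0848] 0.041732544194760524 [-0.2  0.8 -1.1]
```

View pics/w7.png

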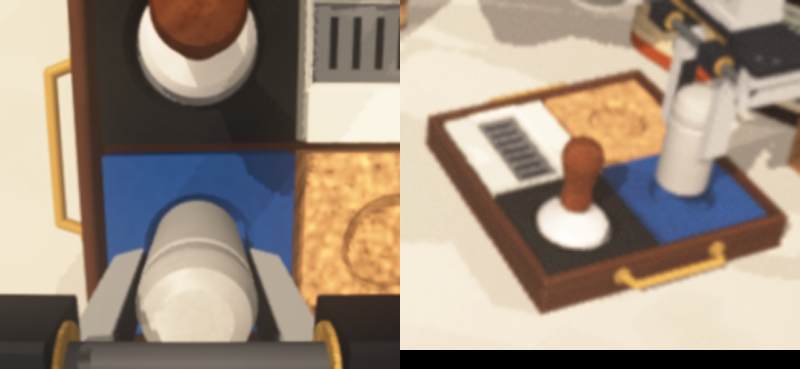

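Wrist: the shaker bottom (about 200,200) is centred across the well but about 4 mm short along depth, which matches the TCP lag. I shift 4 mm and insert.

Request:
arm_command(plan=[[[-0.004,-0.002,0,0,0,0,1],[-0.008,-0.002,0,0,0,0,1],[-0.008,-0.002,0.012,0,0,0,1],[-0.008,-0.002,0.028,0,0,0,1],[-0.008,-0.002,0.044,0,0,0,1],[-0.008,-0.002,0.056,0,0,0,1],[-0.008,-0.002,0.06,0,0,0,1],[-0.008,-0.002,0.062,0,0,0,1]]])

```text
time_s: 15.35
ee_pos: [0.5845, -0.3171, 0.0601]
eef_rot: [3.142, -0.0, 2.779]
force: [-0.3, 0.0, -0.9]
grip_width: 0.0419
grip_force: 25.0
```

To row units: 4 mm / 500 = 0.008, 2 mm / 500 = 0.004.

Request:
arm_command(plan=[[[0,0,0,0,0,0,1],[0,0,0.004,0,0,0,1],[0,0,0.008,0,0,0,1],[0,0,0.008,0,0,0,1]]])

```text
time_s: 15.75
ee_pos: [0.5844, -0.317, 0.0562]
eef_rot: [3.142, -0.0, 2.779]
force: [-1.5, 0.4, -0.7]
grip_width: 0.042
grip_force: 25.0
```

To row units: 3 mm / 500 = 0.006, 2 mm / 500 = 0.004.

Request:
arm_command(plan=[[[0,0,0.002,0,0,0,1],[0,0,0.004,0,0,0,1],[0,0,0.006,0,0,0,1],[0,0,0.006,0,0,0,1]]])

```text
time_s: 16.15
ee_pos: [0.5846, -0.3171, 0.0536]
eef_rot: [-3.142, 0.0, 2.779]
force: [-0.3, 0.4, 0.9]
grip_width: 0.0417
grip_force: 25.0
```

To row units: -145 mm / 500 = -0.29, -120 mm / 500 = -0.24.

Request:
arm_command(plan=[[[0,0,0,0,0,0,-1],[0,0,0,0,0,0,-1],[0,0,0,0,0,0,-1],[0,0,0,0,0,0,-1],[0,0,-0.006,0,0,0,-1],[0,0,-0.03,0,0,0,-1],[0,0,-0.08,0,0,0,-1],[0,0,-0.16,0,0,0,-1],[0,0,-0.24,0,0,0,-1],[0,0,-0.29,0,0,0,-1],[0,0,-0.29,0,0,0,-1]]])

```text
time_s: 17.25
ee_pos: [0.5856, -0.3177, 0.2041]
eef_rot: [-3.14, 0.008, 2.779]
force: [0.7, 1.0, -0.6]
grip_width: 0.0939
grip_force: 0.0
```

Run:
```python
from h import *
import pickle
im,d,i=pickle.load(open('w6.pkl','rb')); C=cloud(i,d)
g=cv2.GaussianBlur(cv2.cvtColor(im,cv2.COLOR_BGR2GRAY),(3,3),0)[75:160,205:295]
c=cv2.HoughCircles(g,cv2.HOUGH_GRADIENT,1,30,param1=80,param2=15,minRadius=15,maxRadius=28); print(c[0,:3] if c is not None else None)
for x,y,r in c[0,:2]: print(plane(i,[[x+205,y+75],[x+205+r,y+75]],.061).round(4))
for lo in(.05,.012):
    q=C[(d>0)&(np.hypot(C[...,0]-.445,C[...,1]-.246)<.04)&(C[...,2]>lo)&(C[...,2]<.07)]; a=np.percentile(q,2,0);b=np.percentile(q,98,0); print(len(q),a.round(3),b.round(3),((a+b)/2).round(4))
hsv=cv2.cvtColor(im,cv2.COLOR_BGR2HSV); m=((hsv[...,0]>115)&(hsv[...,0]<150)&(hsv[...,1]>80)).astype(np.uint8); m[:120]=0;m[200:]=0;m[:,:80]=0;m[:,180:]=0
k=max(cv2.findContours(m,0,1)[0],key=cv2.contourArea).reshape(-1,2); r=cv2.minAreaRect((plane(i,k,.016)[:,:2]*1000).astype(np.float32)); print('brush',r)
q=C[(m>0)&(d>0)];print(q.mean(0),q.max(0))
im,d,i=cap('wrist');C=cloud(i,d); o=ctrl.get_obs(); print(o['ee_pos'],o['grip_width'])
for n,p in(('shaker',(.583,-.315)),('wood',(.484,-.277))):
    q=C[(d>0)&(np.hypot(C[...,0]-p[0],C[...,1]-p[1])<.05)&(C[...,2]<.15)&(C[...,2]>.05)]
    if len(q): print(n,np.median(q,0).round(3),np.percentile(q,99,0).round(3))
print(rel([.385,.263,.2]).round())
```

```text
[[43.5 39.5 22.4]]
[[0.4437 0.2444 0.061 ]
 [0.4521 0.2665 0.061 ]]
525 [0.422 0.221 0.051] [0.467 0.267 0.062] [0.4447 0.2442 0.0563]
1607 [0.423 0.223 0.012] [0.466 0.266 0.061] [0.4447 0.2442 0.0369]
brush ((436.34967041015625, 82.83055114746094), (80.46199798583984, 26.770679473876953), 62.61756134033203)
[0.43708831 0.08627319 0.02197975] [0.4600428  0.12243479 0.02489682]
[ 0.58502738 -0.31736532  0.20109693] 0.09409492203539313
shaker [ 0.581 -0.316  0.101] [ 0.603 -0.297  0.104]
wood [ 0.486 -0.278  0.109] [ 0.501 -0.262  0.113]
[393. 472.  -1.]
```

Request:
arm_command(plan=[[[0.05,0.072,0,0,0,0,-1],[0.104,0.15,0,0,0,0,-1],[0.158,0.228,0,0,0,0,-1],[0.212,0.304,0,0,0,0,-1],[0.266,0.382,0,0,0,0,-1],[0.32,0.46,0,0,0,0,-1],[0.374,0.538,0,0,0,0,-1],[0.428,0.616,0,0,0,0,-1],[0.482,0.694,0,0,0,0,-1],[0.536,0.77,0,0,0,0,-1],[0.59,0.848,0,0,0,0,-1],[0.636,0.914,0,0,0,0,-1]]])

```text
time_s: 18.5
ee_pos: [0.448, 0.2249, 0.1977]
eef_rot: [-3.141, -0.001, 2.779]
force: [1.5, 0.2, -0.4]
grip_width: 0.0938
grip_force: 0.0
```

To row units: 100 mm / 500 = 0.2, 70 mm / 500 = 0.14.

Request:
arm_command(plan=[[[0.026,0.038,0,0,0,0,-1],[0.026,0.038,0.06,0,0,0,-1],[0.026,0.038,0.14,0,0,0,-1],[0.026,0.038,0.2,0,0,0,-1],[0.026,0.038,0.2,0,0,0,-1],[0.026,0.038,0.2,0,0,0,-1]]])

```text
time_s: 19.1
ee_pos: [0.4439, 0.2453, 0.0988]
eef_rot: [-3.141, -0.001, 2.779]
force: [0.5, -0.2, 0.8]
grip_width: 0.0941
grip_force: 0.0
```

```bash
python3 -c "
from h import *
o=ctrl.get_obs();print(o['ee_pos'],rel([.4445,.245,.021]))"
```

```text
[0.44392811 0.2453435  0.09880796] [-7.04442542e-01 -6.55375491e-02  7.78075997e+01]
```

To row units: 78 mm / 500 = 0.156, 72 mm / 500 = 0.144.

Request:
arm_command(plan=[[[0,0,0.06,0,0,0,-1],[0,0,0.11,0,0,0,-1],[0,0,0.144,0,0,0,-1],[0,0,0.156,0,0,0,-1],[0,0,0.156,0,0,0,-1],[0,0,0.156,0,0,0,1],[0,0,0.156,0,0,0,1],[0,0,0.156,0,0,0,1],[0,0,0.156,0,0,0,1],[0,0,0.156,0,0,0,1],[0,0,0.156,0,0,0,1],[0,0,0.156,0,0,0,1]]], squeeze=12)

```text
time_s: 20.3
ee_pos: [0.444, 0.2454, 0.0205]
eef_rot: [-3.142, 0.0, 2.779]
force: [0.1, -0.5, 1.2]
grip_width: 0.0463
grip_force: 12.0
```

To row units: -140 mm / 500 = -0.28, -130 mm / 500 = -0.26.

Request:
arm_command(plan=[[[0,0,0,0,0,0,1],[0,0,0,0,0,0,1],[0,0,0,0,0,0,1],[0,0,-0.024,0,0,0,1],[0,0,-0.07,0,0,0,1],[0,0,-0.14,0,0,0,1],[0,0,-0.21,0,0,0,1],[0,0,-0.26,0,0,0,1],[0,0,-0.28,0,0,0,1],[0,0,-0.28,0,0,0,1]]])

```text
time_s: 21.3
ee_pos: [0.4443, 0.2456, 0.1616]
eef_rot: [3.14, 0.001, 2.779]
force: [0.4, -0.2, -0.6]
grip_width: 0.0465
grip_force: 12.0
```

To row units: -358 mm / 500 = -0.716, -216 mm / 500 = -0.432.

Request:
arm_command(plan=[[[-0.044,-0.05,0,0,0,0,1],[-0.096,-0.11,0,0,0,0,1],[-0.152,-0.17,0,0,0,0,1],[-0.208,-0.234,0,0,0,0,1],[-0.264,-0.298,0,0,0,0,1],[-0.32,-0.36,0,0,0,0,1],[-0.376,-0.424,0,0,0,0,1],[-0.432,-0.486,0,0,0,0,1],[-0.488,-0.55,0,0,0,0,1],[-0.544,-0.612,0,0,0,0,1],[-0.596,-0.672,0,0,0,0,1],[-0.636,-0.716,0,0,0,0,1]]])

```text
time_s: 22.5
ee_pos: [0.6139, -0.2043, 0.158]
eef_rot: [-3.142, -0.003, 2.778]
force: [0.1, 0.2, -0.6]
grip_width: 0.0465
grip_force: 12.0
```

Request:
arm_command(plan=[[[-0.02,-0.024,0,0,0,0,1],[-0.02,-0.024,0.06,0,0,0,1],[-0.02,-0.024,0.13,0,0,0,1],[-0.02,-0.024,0.176,0,0,0,1],[-0.02,-0.024,0.176,0,0,0,1],[-0.02,-0.024,0.176,0,0,0,1]]])

```text
time_s: 23.1
ee_pos: [0.6191, -0.2168, 0.072]
eef_rot: [3.142, -0.001, 2.779]
force: [0.2, -0.1, -0.2]
grip_width: 0.0463
grip_force: 12.0
```

```bash
python3 two.py w8
```

```text
[ 0.6191 -0.2168  0.072 ] 0.04628913539512592 [ 0.2 -0.1 -0.2]
```

View pics/w8.png

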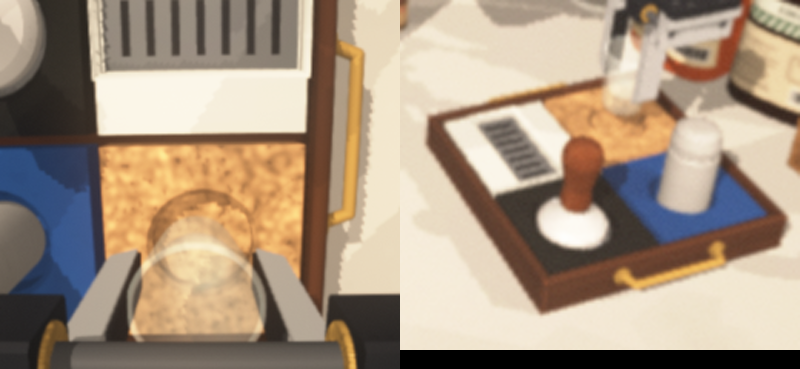

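The glass foot (199,250) is centred in the cork ring (148–255 px), and the shaker and tamper stand well. I lower.

To row units: 32 mm / 500 = 0.064, 31 mm / 500 = 0.062.

Request:
arm_command(plan=[[[0,0,0.016,0,0,0,1],[0,0,0.032,0,0,0,1],[0,0,0.046,0,0,0,1],[0,0,0.056,0,0,0,1],[0,0,0.06,0,0,0,1],[0,0,0.062,0,0,0,1],[0,0,0.064,0,0,0,1],[0,0,0.064,0,0,0,1]]])

```text
time_s: 24.0
ee_pos: [0.6195, -0.217, 0.0407]
eef_rot: [-3.142, 0.0, 2.779]
force: [-0.8, -0.4, -0.2]
grip_width: 0.0468
grip_force: 12.0
```

To row units: -140 mm / 500 = -0.28, -135 mm / 500 = -0.27.

Request:
arm_command(plan=[[[0,0,0,0,0,0,-0.4],[0,0,0,0,0,0,-0.4],[0,0,0,0,0,0,-0.4],[0,0,-0.008,0,0,0,-0.4],[0,0,-0.03,0,0,0,-0.4],[0,0,-0.07,0,0,0,-0.4],[0,0,-0.14,0,0,0,-0.4],[0,0,-0.21,0,0,0,-0.4],[0,0,-0.27,0,0,0,-0.4],[0,0,-0.28,0,0,0,-0.4]]])

```text
time_s: 25.0
ee_pos: [0.6206, -0.2174, 0.1859]
eef_rot: [-3.141, 0.007, 2.779]
force: [-0.3, -0.2, -0.0]
grip_width: 0.0658
grip_force: 0.0
```

Run:
```python
from h import *
im,d,i=cap('wrist');C=cloud(i,d); o=ctrl.get_obs(); print(o['ee_pos'],o['grip_width'])
for n,p in(('shaker',(.583,-.315)),('glass',(.619,-.216))):
    q=C[(d>0)&(np.hypot(C[...,0]-p[0],C[...,1]-p[1])<.045)&(C[...,2]<.13)&(C[...,2]>.045)]
    if len(q): a=np.percentile(q,1,0);b=np.percentile(q,99,0);print(n,len(q),a.round(3),b.round(3),((a+b)/2).round(3))
print(rel([.436,.0855,.12]).round())
```

```text
[ 0.62015016 -0.21726434  0.18422526] 0.06604894748758164
shaker 1983 [ 0.565 -0.333  0.048] [ 0.605 -0.296  0.104] [ 0.585 -0.315  0.076]
glass 1101 [ 0.597 -0.241  0.046] [ 0.643 -0.196  0.082] [ 0.62  -0.218  0.064]
[280. 218.  63.]
```

The glass rim is at 0.081, so it is fully down. Now the brush.

To row units: 280 mm / 500 = 0.56, 218 mm / 500 = 0.436, 1.64 rad / 3.1416 = 0.522.

Request:
arm_command(plan=[[[0.04,0.032,0,0,0,0.0318,-0.4],[0.088,0.068,0,0,0,0.0764,-0.4],[0.136,0.106,0,0,0,0.121,-0.4],[0.184,0.144,0,0,0,0.1655,-0.4],[0.232,0.18,0,0,0,0.2101,-0.4],[0.28,0.218,0,0,0,0.2546,-0.4],[0.328,0.256,0,0,0,0.2992,-0.4],[0.376,0.292,0,0,0,0.3438,-0.4],[0.424,0.33,0,0,0,0.3883,-0.4],[0.472,0.368,0,0,0,0.4329,-0.4],[0.52,0.404,0,0,0,0.4775,-0.4],[0.56,0.436,0.04,0,0,0.522,-0.4]]])

```text
time_s: 26.25
ee_pos: [0.4347, 0.0874, 0.1613]
eef_rot: [3.139, -0.001, 1.133]
force: [1.5, 0.5, -0.7]
grip_width: 0.0658
grip_force: 0.0
```

Run:
```python
from h import *
im,d,i=cap('wrist');C=cloud(i,d); o=ctrl.get_obs(); print(o['ee_pos'],o['eef_rot'],o['grip_width'],o['qpos'].round(2))
hsv=cv2.cvtColor(im,cv2.COLOR_BGR2HSV); m=((hsv[...,0]>115)&(hsv[...,0]<150)&(hsv[...,1]>80)).astype(np.uint8)
k=max(cv2.findContours(m,0,1)[0],key=cv2.contourArea).reshape(-1,2); print(cv2.boundingRect(k))
for z in(.01,.018): print('brush',cv2.minAreaRect((plane(i,k,z)[:,:2]*1000).astype(np.float32)))
yt=np.degrees(np.arctan2(-np.cos(o['eef_rot'][2]),np.sin(o['eef_rot'][2]))); print('tool y deg',yt)
print(rel([.436,.0855,.005]).round())
cv2.imwrite('pics/w9.png',im)
```

```text
[0.4315686  0.08910057 0.15718245] [-3.13825454e+00  1.29014785e-03  1.12146722e+00] 0.0658421306961497 [0.12 0.11 1.87 0.   1.17 0.57]
(246, 155, 23, 70)
brush ((435.2441711425781, 85.07067108154297), (81.26530456542969, 25.334810256958008), 64.39220428466797)
brush ((435.93426513671875, 86.56063842773438), (79.29710388183594, 24.721187591552734), 64.3922119140625)
tool y deg -25.744661285636482
[ -1.   6. 152.]
```

To row units: 110 mm / 500 = 0.22, 100 mm / 500 = 0.2.

Request:
arm_command(plan=[[[0,0.006,0.05,0,0,0,-0.4],[-0.002,0.01,0.13,0,0,0,-0.4],[-0.002,0.01,0.2,0,0,0,-0.4],[-0.002,0.01,0.22,0,0,0,-0.4],[-0.002,0.01,0.22,0,0,0,-0.4],[-0.002,0.01,0.22,0,0,0,-0.4]]])

```text
time_s: 26.9
ee_pos: [0.4397, 0.0833, 0.0516]
eef_rot: [3.141, -0.001, 1.139]
force: [0.6, 0.4, 0.3]
grip_width: 0.0656
grip_force: 0.0
```

Run:
```python
from h import *
im,d,i=cap('wrist'); o=ctrl.get_obs(); print(o['ee_pos'],o['eef_rot'])
hsv=cv2.cvtColor(im,cv2.COLOR_BGR2HSV); m=((hsv[...,0]>115)&(hsv[...,0]<150)&(hsv[...,1]>80)).astype(np.uint8)
k=max(cv2.findContours(m,0,1)[0],key=cv2.contourArea).reshape(-1,2); print(cv2.boundingRect(k))
print('brush',cv2.minAreaRect((plane(i,k,.016)[:,:2]*1000).astype(np.float32)))
print(rel([.4358,.086,.011]).round())
```

```text
[0.43988501 0.0833417  0.05189087] [ 3.13978670e+00 -1.09296858e-03  1.13896338e+00]
(233, 167, 38, 103)
brush ((436.2725524902344, 83.15338134765625), (82.08922576904297, 28.06245231628418), 64.06354522705078)
[ 1. -5. 41.]
```

To row units: 41 mm / 500 = 0.082, 38 mm / 500 = 0.076.

Request:
arm_command(plan=[[[0,-0.008,0.03,0,0,0,-0.4],[0,-0.008,0.06,0,0,0,-0.4],[0,-0.008,0.076,0,0,0,-0.4],[0,-0.008,0.082,0,0,0,-0.4],[0,-0.008,0.082,0,0,0,1],[0,-0.008,0.082,0,0,0,1],[0,-0.008,0.082,0,0,0,1],[0,-0.008,0.082,0,0,0,1],[0,-0.008,0.082,0,0,0,1],[0,-0.008,0.082,0,0,0,1],[0,-0.008,0.082,0,0,0,1],[0,-0.008,0.082,0,0,0,1]]], squeeze=15)

```text
time_s: 28.15
ee_pos: [0.4355, 0.085, 0.0096]
eef_rot: [3.141, -0.0, 1.139]
force: [-1.8, 0.3, 6.5]
grip_width: 0.0291
grip_force: 15.0
```

To row units: -140 mm / 500 = -0.28, -130 mm / 500 = -0.26.

Request:
arm_command(plan=[[[0,0,0,0,0,0,1],[0,0,-0.02,0,0,0,1],[0,0,-0.06,0,0,0,1],[0,0,-0.13,0,0,0,1],[0,0,-0.2,0,0,0,1],[0,0,-0.26,0,0,0,1],[0,0,-0.28,0,0,0,1],[0,0,-0.28,0,0,0,1]]])

```text
time_s: 28.95
ee_pos: [0.4358, 0.085, 0.1504]
eef_rot: [3.14, -0.001, 1.139]
force: [0.5, -0.8, -1.5]
grip_width: 0.0289
grip_force: 15.0
```

```bash
python3 -c "
from h import *
o=ctrl.get_obs();print(o['ee_pos'],o['eef_rot'],o['qpos'].round(2));print(rel([.5195,-.179,.151]).round())"
```

```text
[0.43581838 0.08496812 0.15036739] [ 3.13962381e+00 -1.17081081e-03  1.13884125e+00] [ 0.11  0.12  1.87 -0.    1.14  0.54]
[-205.  187.   -1.]
```

To row units: -205 mm / 500 = -0.41, 187 mm / 500 = 0.374, -0.08 rad / 3.1416 = -0.0255.

Request:
arm_command(plan=[[[-0.034,0.03,0,0,0,-0.0064,1],[-0.08,0.072,0,0,0,-0.0127,1],[-0.132,0.12,0,0,0,-0.0191,1],[-0.188,0.172,0,0,0,-0.0255,1],[-0.244,0.222,0,0,0,-0.0255,1],[-0.3,0.274,0,0,0,-0.0255,1],[-0.352,0.322,0,0,0,-0.0255,1],[-0.39,0.356,0,0,0,-0.0255,1],[-0.41,0.374,0,0,0,-0.0255,1],[-0.41,0.374,0.06,0,0,-0.0255,1],[-0.41,0.374,0.12,0,0,-0.0255,1],[-0.41,0.374,0.14,0,0,-0.0255,1]]])

```text
time_s: 30.15
ee_pos: [0.5176, -0.1784, 0.0757]
eef_rot: [-3.136, -0.0, 1.219]
force: [0.1, 0.2, -1.1]
grip_width: 0.0288
grip_force: 15.0
```

To row units: 20 mm / 500 = 0.04, 10 mm / 500 = 0.02.

Request:
arm_command(plan=[[[0,0,0.02,0,0,0,1],[0,0,0.04,0,0,0,1],[0,0,0.04,0,0,0,1]]])

```text
time_s: 30.45
ee_pos: [0.5192, -0.1792, 0.0587]
eef_rot: [-3.141, -0.0, 1.219]
force: [-0.3, 0.0, -0.5]
grip_width: 0.029
grip_force: 15.0
```

```bash
python3 two.py w10; python3 -c "
from h import *
print(ctrl.get_obs()['eef_rot'])"
```

```text
[ 0.5192 -0.1792  0.0587] 0.029039091267869657 [-0.3  0.  -0.5]
[3.14086313e+00 2.04312139e-05 1.21888777e+00]
```

View pics/w10.png

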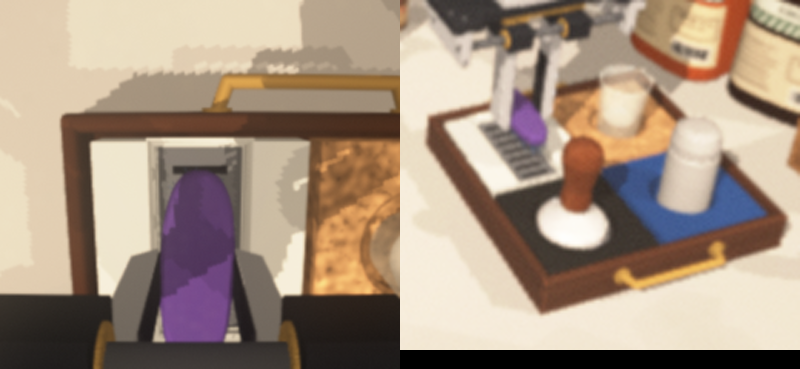

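The brush (198,255) is parallel to the trough (155–248 px) and bristles down. I check the offset along its length.

Run:
```python
from h import *
import pickle
im,d,i=pickle.load(open('w10.pkl','rb'))['wrist']
C=cloud(i,d); u=np.array([.344,.939]);n=np.array([.939,-.344])
hsv=cv2.cvtColor(im,cv2.COLOR_BGR2HSV); m=(hsv[...,0]>115)&(hsv[...,0]<150)&(hsv[...,1]>80)&(d>0)&(d<.5)
q=C[m]; q=q[(q[:,2]<.1)]*1000; un,nn=q[:,:2]@u,q[:,:2]@n
print('brush tip u',np.percentile(un,99.5),'n',nn.min(),nn.max(),'z',np.percentile(q[:,2],[1,50,99]))
V=hsv[...,2].astype(int); print(V[140:175,245],V[140:175,262]); print(V[165,215:305:2])
for px,z in(([245,152],.032),([245,156],.024),([262,171],.06)): 
    p=plane(i,[px],z)[0,:2]*1000; print(px,z,'u',(p@u).round(1),'n',(p@n).round(1))
for r,c in((165,235),(165,290),(160,245),(156,245),(154,245),(150,245)): print(r,c,C[r,c].round(4), (C[r,c,:2]*1000@u).round(1),(C[r,c,:2]*1000@n).round(1))
```

```text
brush tip u 51.39821065321632 n 536.0445517828803 712.9309919312213 z [69.11017861 71.05477153 72.55099835]
[109 106 106 104 100  90  77  72  89 168 236 241 237 238 234 203 155 138
 137 138 137 136 137 138 138 137 134 116  75  58  56  59  72 104 130] [106 105 104 101  97  89  80  77  95 170 237 244 242 241 235 202 154 137
 136 136 137 136 136 137 136 135 131 113  72  56  61  74  83  88  95]
[239 239 239 239 239 232 185 196 177 116  97 129 137 137 137 137 137 137
 136 136 136 136 136 136 136 135 134 135 134 134 131 106 102 125 118  92
 138 155 168 181 202 204 204 203 204]
[245, 152] 0.032 u 61.2 n 542.1
[245, 156] 0.024 u 57.7 n 541.7
[262, 171] 0.06 u 51.7 n 553.6
165 235 [ 0.5193 -0.1357  0.024 ] 51.2 534.4
165 290 [ 0.5567 -0.1486  0.0311] 52.0 573.8
160 245 [ 0.5274 -0.135   0.0226] 54.7 541.7
156 245 [ 0.5285 -0.1322  0.0233] 57.7 541.7
154 245 [ 0.5293 -0.1306  0.0279] 59.5 541.9
150 245 [ 0.5305 -0.1277  0.0316] 62.6 542.1
```

To row units: 23 mm / 500 = 0.046, 22 mm / 500 = 0.044.

Request:
arm_command(plan=[[[0.002,0.002,0.006,0,0,0,1],[0.002,0.002,0.018,0,0,0,1],[0.002,0.002,0.03,0,0,0,1],[0.002,0.002,0.04,0,0,0,1],[0.002,0.002,0.044,0,0,0,1],[0.002,0.002,0.046,0,0,0,1],[0.002,0.002,0.046,0,0,0,1]]])

```text
time_s: 31.25
ee_pos: [0.5207, -0.179, 0.0364]
eef_rot: [-3.142, -0.0, 1.219]
force: [0.5, 0.2, -1.2]
grip_width: 0.0286
grip_force: 15.0
```

To row units: -150 mm / 500 = -0.3, -125 mm / 500 = -0.25.

Request:
arm_command(plan=[[[0,0,0.002,0,0,0,1],[0,0,0.004,0,0,0,1],[0,0,0.004,0,0,0,1],[0,0,0.004,0,0,0,-0.1],[0,0,0.004,0,0,0,-0.1],[0,0,0.004,0,0,0,-0.1],[0,0,0,0,0,0,-0.1],[0,0,-0.03,0,0,0,-0.1],[0,0,-0.09,0,0,0,-0.1],[0,0,-0.17,0,0,0,-0.1],[0,0,-0.25,0,0,0,-0.1],[0,0,-0.3,0,0,0,-0.1]]])

```text
time_s: 32.45
ee_pos: [0.5212, -0.1791, 0.1898]
eef_rot: [3.138, 0.0, 1.219]
force: [-0.5, -0.4, 0.5]
grip_width: 0.0517
grip_force: 0.0
```

To row units: 150 mm / 500 = 0.3, 120 mm / 500 = 0.24.

Request:
arm_command(plan=[[[0.08,-0.06,0,0,0,0,-0.1],[0.16,-0.12,0,0,0,0,-0.1],[0.24,-0.18,0,0,0,0,-0.1],[0.3,-0.22,0,0,0,0,-0.1],[0.3,-0.22,0,0,0,0,-0.1],[0.3,-0.22,0,0,0,0,-0.1]]])

```text
time_s: 33.05
ee_pos: [0.4693, 0.0, 0.1868]
eef_rot: [3.141, -0.0, 1.22]
force: [0.5, 0.5, -0.3]
grip_width: 0.0516
grip_force: 0.0
```

Run:
```python
from h import *
import two
two.two('w11',wb=(0,0,512,384),sb=(110,90,430,300))
im,d,i=cap('top'); C=cloud(i,d)
for n,p in(('shaker',(.584,-.316)),('wood',(.484,-.278)),('glass',(.619,-.216)),('brush',(.52,-.179)),('jar',(.583,.072)),('black',(.575,.352))):
    q=C[(d>0)&(np.hypot(C[...,0]-p[0],C[...,1]-p[1])<.04)&(C[...,2]<.15)&(C[...,2]>.037)]
    if len(q): a=np.percentile(q,2,0);b=np.percentile(q,98,0);print(n,len(q),((a+b)/2).round(3),'ztop',np.percentile(q[:,2],[50,98]).round(3))
```

```text
[0.4693 0.     0.1868] 0.05159536922959737 [ 0.5  0.5 -0.3]
shaker 230 [ 0.584 -0.312  0.073] ztop [0.097 0.106]
wood 183 [ 0.486 -0.273  0.075] ztop [0.104 0.113]
glass 169 [ 0.62  -0.215  0.061] ztop [0.064 0.083]
brush 218 [ 0.521 -0.179  0.046] ztop [0.046 0.051]
jar 209 [0.587 0.072 0.078] ztop [0.106 0.109]
black 107 [0.577 0.356 0.065] ztop [0.074 0.079]
```

View pics/w11.png

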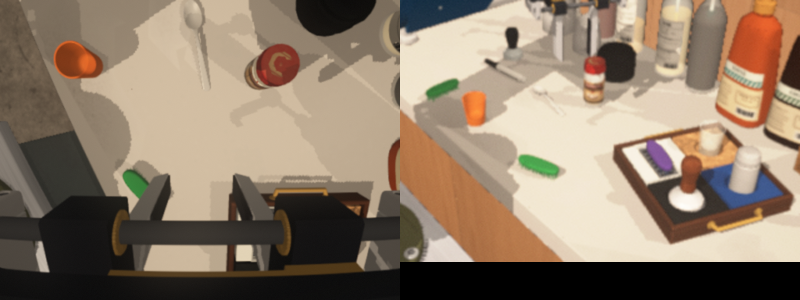

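The scene shows all four items in their recesses. The brush is at (658,155), tamper (688,180), glass (712,138) and shaker (745,170), and each height matches its recess. The jar and black tamper are untouched, so I hand in.

```bash
python3 -c "
from station import ctrl
print(ctrl.hand_in())"
```

```text
the job is handed in; nothing more can be done
None
```

The caddy is loaded and the job handed in at about 33 s: the wood tamper, shaker, shot glass and purple brush (bristles down) are each fully down in their recess and let go, and the spice jar and black tamper were left standing where they were.

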